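# Draw the film slide out to the index with the pull key and hold it

## Task

Take the orange-handled pull key up out of the wooden pen block, put its steel shaft down through the white-framed square slot in the tab of the film viewer's spring-loaded slide, and with it draw the slide out until the yellow line on the slide is level with the red index mark. The slide springs back if let go, so finish while still gripping the key and holding the slide steady at the mark. Move the slide with the key only, not with the gripper itself, and leave the red index, both pens, the blue case and the loupe where they are.

Things in the scene. Friction and masses are not known exactly. Their poses are not given: they have to be found in the camera images.
- key: pull key, about 45 g, 95 mm tall, loose: round steel shaft (diameter 9, length 45 mm) below a square orange handle 18 x 18 x 50 mm. Origin at the shaft's lower end (tip), on its axis; z up along the key (handle from 45 to 95 mm), x and y square to the handle's faces. Starts upright in the pen block's middle hole, handle resting on the block's top, square to the block within 0.1 rad.
- pen_block: fixed dark wooden block 90 (x) x 140 (y) x 55 (z) mm, left or right of the viewer; origin at the centre of its underside. Three holes 48 mm deep in a row along its y: the middle one (12 mm wide) holds the key, those 46 mm to either side the pens. A gripper closing along the block's x clears the pens.
- viewer: fixed grey light box 240 (x) x 220 (y) x 50 (z) mm with a white top and two aluminium rails (top 62 mm above the table) along x on it; origin at the centre of its underside. The film slide runs between the rails and comes out at the front, towards the viewer's -x.
- slide (a joint): travel of the black film slide in m: 0 fully in (the start), growing as it is pulled out along the viewer's -x, stop at 0.095. A spring pulls it back with 1.6 N at 0, rising by 0.4 N per 10 mm, plus about 0.3 N friction; slide mass about 180 g.
- index (a joint): position of the red index along the rail in m (0.045 to 0.075), on the same scale as the slide: the yellow line is level with the red mark when joint slide equals joint index. It sits in friction on the rail and must not be moved.
- slot (a point): centre of the top opening of the 16 x 16 mm square slot through the tab at the slide's front (tab 44 x 50 mm, 12 mm thick, top 60 mm above the table, free space below it; white frame round the slot). Moves with the slide; axes parallel to the viewer's (x away from the robot along the travel, z up). The key's shaft fits with 7 mm of play; its handle does not pass.
- yellow_line (a point): left (+y) end of the yellow line drawn 6 mm wide across the slide, 59 mm above the table; 165 mm behind the slot (viewer's +x). Moves with the slide.
- red_mark (a point): inner end, at mid-width, of the red index bar (6 mm wide along x, 34 mm long) on a small white rider on the viewer's +y rail beside the slide, 73 mm above the table. Axes parallel to the viewer's.
- blue_pen: blue pen, 16 mm in diameter, 105 mm long, standing in the pen block 46 mm to +y of the key, top about 112 mm above the table. Origin at its lower end. Leave alone.
- black_pen: black pen of the same size, 46 mm to -y of the key. Leave alone.
- case: blue pencil case 160 x 70 x 35 mm lying on the table on the other side of the viewer from the pen block. Origin at the centre of its underside. Leave alone.
- loupe: black magnifying loupe, 48 mm in diameter, 44 mm tall, standing on the table to the +y side (robot's left) of the viewer. Origin at the centre of its underside. Leave alone.
There are look-alikes about, which are no part of the job. Leave any pink look-alike of the key alone.

How it is judged (in metres and radians):
On the way, in this order (a step that is already met when the one before it is completed fails the run):
1. the gripped key is clear above the pen block (z of key in the frame of pen_block above 0.06 m and contact force between the fingers and key above 1 N), for 0.2 s.
2. the key's shaft is through the slot while the slide is still in (x of key in the frame of slot between -0.012 and 0.012 m and y of key in the frame of slot between -0.012 and 0.012 m and z of key in the frame of slot below -0.013 m and value of joint slide below 0.02 m), for 0.1 s.
At the end, for the whole second after the job is handed in: the yellow line stays within 4 mm of the red mark along the travel, the slide at rest, with the gripped key's shaft through the slot (tip at least 13 mm below the tab's top) and pulling on the slide with more than 1 N (x of yellow_line in the frame of red_mark between -0.004 and 0.004 m and x of key in the frame of slot between -0.012 and 0.012 m and y of key in the frame of slot between -0.012 and 0.012 m and z of key in the frame of slot below -0.013 m and velocity of joint slide between -0.01 and 0.01 m/s and contact force between key and slide above 1 N and contact force between the fingers and key above 2 N); the arm keeps its last pose, push and grip.
It fails at once if the gripper or arm pushes the slide itself (over 2 N) (contact force between any of the fingers, the arm and slide above 2 N).
It fails at once if the red index is moved more than 4 mm (distance of red_mark from where it was at the start of the episode above 0.004 m).
It fails at once if a pen, the case or the loupe is moved more than 20 mm (distance of any of blue_pen, black_pen, case, loupe from where it was at the start of the episode above 0.02 m).
It also fails if it takes over 48 s, if anything falls off the work surface, if the arm or the gripper's body presses on something with over 40 N, if the wrist force passes 120 N, or if a joint passes its speed limit or range.

## Robot

A 6-joint arm with a two-finger parallel gripper is mounted at the origin on the work surface. World frame = base frame: x ahead of the robot, y to its left, z up, the work surface at z = 0. Lengths are in mm, angles in rad, forces in N, time in s.
With the tool pointing down it reaches from about 300 to 775 mm from the base axis. Payload 14.6 kg.
Tool frame: the origin (TCP) lies at the very end of the fingers, on their centre line; the grasp point (between the pads) lies 19 mm behind it; z points along the fingers, y is the line along which they close (so a half turn about z gives the same grasp; the last joint's range is limited). The gripper opens to 94 mm and grips with 3 to 60 N. Pads are 16 mm wide; open, the fingers measure 119 mm over their backs; the gripper's body (75 mm by 177 mm) begins 78 mm behind the grasp point.
Start: joints at [-1.361, 0.3, 1.521, -0, 1.321, -0.067], TCP at [150.297, -529.056, 173.446] pointing down, gripper open.
Joint ranges: [-3.03, 3.03], [-0.79, 2.21], [0.23, 2.52], [-1.04, 4.18], [0, 3.07], [-2.55, 2.55]. Speed limits (rad/s): [2.22, 2.22, 2.57, 3.14, 3.14, 3.14].

## Interface

Orientations are given as [roll, pitch, yaw] about the fixed x, y, z axes, in that order (R = Rz(yaw) Ry(pitch) Rx(roll)).
In Python, from cell import manip gives the robot as it stands.
- The arm moves only by the tool servo_tool, never from a script. Its argument "motion" is a list that holds one entry, the list of rows, each a list of 7 numbers: the shift along the world's x, y, z as a fraction of full scale, then the turn, a rotation vector about the world's x, y, z as a fraction of full scale, then the closure, from 0 (fully open) to 1 (shut). In form: [[[x, y, z, rx, ry, rz, gripper], ...]]. A call has 1 to 10 rows; each row is the pose to reach, as a shift and turn from the pose commanded when the call began, turning the shorter way round; what a row does not reach only later rows make up. Full scale, the value 1, is 0.5 m for a shift and pi rad for a turn. A row lasts 1/10 s, in which the tool goes at most 50 mm and 8.59 degrees, less where a joint would pass 70% of its speed; a pose out of reach is approached as far as the arm can. A call with a number of a shift or a turn outside -1 to 1 is refused whole. A call with a gripper value outside its range is refused whole. The fingers move at their own pace and stop on an object; "newtons" is the grip in N (left out, the last holds). Time passes only in rows, so rows that repeat a pose let the fingers close. It gives the time, the measured TCP pose, the force, the opening and the grip force at its end, in the units of the state.
- manip.read_state(): the state, without advancing time (a new reading comes with each control period).
- manip.camera(name): name is "scene" or "top" or "wrist"; returns a dict with "frame" (480x640x3 uint8, red, green, blue), "range_z" (480x640 float32, mm along the optical axis (not along the pixel's ray), 0 where there is no reading), "vfov" (degrees; the focal length in pixels is half the picture's height over the tangent of half this angle, whatever the lens; pixels are square), "cx", "cy" (the principal point, pixels), "cam_to_world" (4x4, takes a point from camera to world coordinates). Camera axes: x right, y down, z forward; pixel columns grow to the right and rows downward; lengths in mm; the calibration is good to about 2 mm. A picture is of the moment at which its call begins.
- manip.sign_off(): hands the job in; it is judged then, once.
The state is a dict: "clock": time; "joints": joint angles; "qd": joint speeds; "effort": joint torques, N m; "eef_pos": TCP position; "eef_rot": TCP orientation; "wrist_force": force on the tool from outside, world axes, zero at the start; "moment": the same for the moment, N m; "finger_gap": finger opening in mm; "finger_force": force on a finger pad.
Only numpy, scipy, OpenCV 4.12 (cv2) and the standard library are available. Lean on these libraries where they do the work, as an engineer would, in place of code of your own. Each camera call takes 0.05 s, during which the arm holds its last target. There are 200 camera calls.

## Working session

There is one attempt and no reset: what is moved stays moved. The work goes in short steps, Python scripts to look and compute and a tool call to move; the robot and the scene stay as the last step left them, time stands still between calls to the robot, and variables do not carry over. Pictures are saved under pics/ and viewed, at most 10 in all, crops included, and the job is handed in when it is done.

Besides the shell and the picture viewer there is one more tool, called after "Request:" by a JSON object that holds its "name" and its "arguments". servo_tool: Moves the arm, as the interface text tells. Its arguments: {"type":"object","properties":{"motion":{"type":"array"},"newtons":{"type":"number"}},"required":["motion"]}

```bash
mkdir -p pics
cat > h.py <<'E'
import numpy as np, cv2
from cell import manip
def cam(n):
    c=manip.camera(n); c['f']=240/np.tan(np.radians(c['vfov'])/2); return c
def ray(c,u,v,z):
    T=np.array(c['cam_to_world']); d=T[:3,:3]@[(u-c['cx'])/c['f'],(v-c['cy'])/c['f'],1]; o=T[:3,3]
    return o+d*(z-o[2])/d[2]
def pts(c):
    v,u=np.mgrid[:480,:640]; Z=c['range_z']; T=np.array(c['cam_to_world'])
    P=np.stack([(u-c['cx'])/c['f']*Z,(v-c['cy'])/c['f']*Z,Z],-1)
    return P@T[:3,:3].T+T[:3,3]
def save(n,im): cv2.imwrite('pics/'+n,np.ascontiguousarray(im[...,::-1]))
E
python3 - <<'E'
from h import *
np.set_printoptions(precision=1,suppress=True)
a=cam('top');b=cam('scene')
import pickle; pickle.dump((a,b),open('c.pkl','wb'))
save('top.png',a['frame']);save('scene.png',b['frame'])
print(a['cam_to_world'],b['cam_to_world'],a['f'],b['f'])
print(manip.read_state())
E
```

```text
[[   0.    -1.     0.1  483.2]
 [  -1.    -0.     0.   -27.8]
 [  -0.    -0.1   -1.  1222.3]
 [   0.     0.     0.     1. ]] [[   0.9    0.3   -0.4 1030.9]
 [   0.5   -0.6    0.6 -709.6]
 [  -0.    -0.7   -0.7  811.6]
 [   0.     0.     0.     1. ]] 494.62163077152024 549.1948429615162
{'clock': 0.1, 'joints': array([-1.4,  0.3,  1.5, -0. ,  1.3, -0.1]), 'qd': array([ 0., -0., -0., -0.,  0., -0.]), 'effort': array([  0. , -53.3, -35.3,   0.1,   0. ,  -0. ]), 'eef_pos': array([ 150.2, -528.8,  173. ]), 'eef_rot': array([-3.1, -0. ,  0.3]), 'wrist_force': array([-0.4,  0.9, -0.8]), 'moment': array([ 0.,  0., -0.]), 'finger_force': 0.0, 'finger_gap': 94.15568351392714}
```

View pics/top.png

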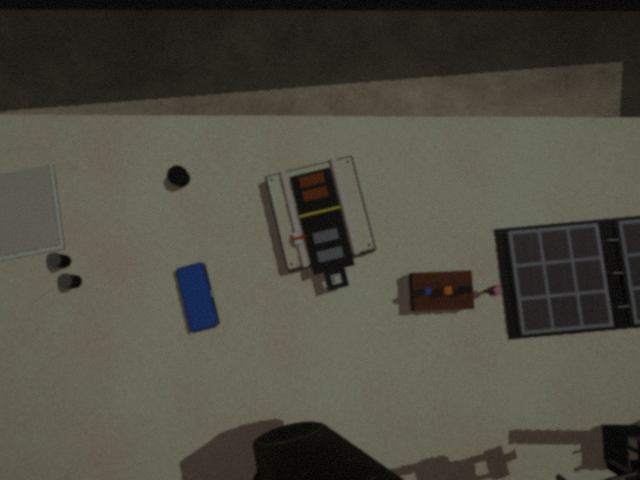

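View pics/scene.png

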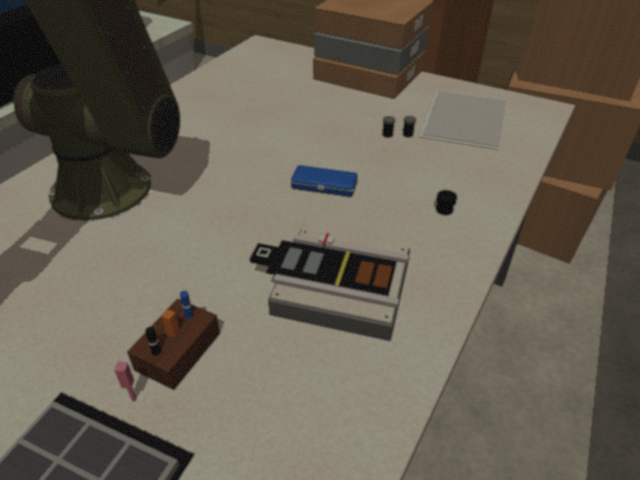

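The top view shows the key's orange handle at (448,291). Things it could be mistaken for are the pink look-alike at (495,291) and the orange film frames on the slide at (313,180) and (316,194). The blue pen is at (428,291) and the black pen at about (462,291). The slot frame is at (336,280), the yellow line at (320,212) and the red mark at (298,238). In the scene view the orange handle is at (170,322) and the pink key at (124,376). I choose the orange handle standing in the block between the pens.

Run:
```python
from h import *
import pickle
np.set_printoptions(precision=1,suppress=True)
a,b=pickle.load(open('c.pkl','rb'))
A=cv2.resize(a['frame'][140:310,255:505],None,fx=3.2,fy=3.2,interpolation=cv2.INTER_CUBIC)
save('crop.png',cv2.convertScaleAbs(A,alpha=1.5))
def comps(c,lo,hi,roi):
    h=cv2.cvtColor(c['frame'],cv2.COLOR_RGB2HSV); m=cv2.inRange(h,lo,hi)
    x0,y0,x1,y1=roi; k=np.zeros_like(m);k[y0:y1,x0:x1]=m[y0:y1,x0:x1]
    n,l,s,ce=cv2.connectedComponentsWithStats(k)
    return [(s[i,4],ce[i],l==i) for i in range(1,n) if s[i,4]>5]
for n,c,r in (('top',a,(395,260,490,320)),('scene',b,(120,280,225,390))):
    P=pts(c)
    for nm,lo,hi in (('orange',(5,170,110),(14,255,255)),('bluepen',(105,120,50),(125,255,255)),('wood',(0,60,25),(14,255,108))):
        for s,ce,m in comps(c,lo,hi,r): print(n,nm,s,ce,np.median(P[m],0),P[m][:,2].max(), 'r105',ray(c,*ce,105))
P=pts(a)
for nm,lo,hi,r in (('yel',(22,120,60),(34,255,255),(280,190,360,230)),('red',(0,130,80),(6,255,255),(280,220,315,250)),('red2',(170,130,80),(180,255,255),(280,220,315,250))):
    for s,ce,m in comps(a,lo,hi,r):
        print(nm,s,ce,np.median(P[m],0),'ray',ray(a,*ce,59 if nm=='yel' else 73), cv2.minAreaRect(np.argwhere(m)[:,::-1].astype(np.float32)))
# block top and viewer rectangles from depth
for nm,(x0,y0,x1,y1),lo,hi in (('block',(395,255,490,325),48,62),('viewer',(250,140,390,290),42,70)):
    Q=P[y0:y1,x0:x1]; q=Q[(Q[...,2]>lo)&(Q[...,2]<hi)]
    print(nm,np.median(q[:,2]),cv2.minAreaRect(q[:,:2].astype(np.float32)))
```

```text
top bluepen 38 [427.8 290.8] [ 501.3 -249.8  112.2] 1222.28915365417 r105 [ 501.9 -251.3  105. ]
top wood 2132 [442.1 291.2] [ 499.9 -293.4   55.5] 1222.28915365417 r105 [ 501.2 -283.4  105. ]
top wood 10 [400.1 284.7] [ 517.3 -204.5   -0.2] 4.613009327782038 r105 [ 515.  -189.4  105. ]
top wood 21 [486.8 291. ] [ 503.7 -407.6   22.4] 64.76910886819974 r105 [ 502.3 -383.3  105. ]
top wood 6 [408.8 291.7] [ 501.5 -225.9    2.8] 9.436761566275209 r105 [ 499.6 -208.8  105. ]
top wood 6 [399.2 300.2] [ 479.4 -201.7    1.2] 3.3224295082243316 r105 [ 480.5 -187.   105. ]
top wood 11 [402.1 309.2] [ 458.8 -208.6    0.7] 10.016879738656144 r105 [ 460.5 -193.3  105. ]
scene orange 68 [168.1 314.4] [ 505.4 -297.4  103.4] 107.21353498138274 r105 [ 507.1 -298.1  105. ]
scene bluepen 80 [184.4 298.1] [ 506.4 -254.4  106.1] 113.29992503157382 r105 [ 506.8 -254.8  105. ]
scene bluepen 58 [188.  313.1] [ 507.5 -255.1   65.3] 78.68842768425282 r105 [ 534.6 -278.8  105. ]
scene wood 4104 [174.3 344.3] [ 523.5 -311.7   53. ] 811.6321116974786 r105 [ 558.4 -341.9  105. ]
scene wood 7 [128.4 368.1] [ 512.  -404.    84.3] 87.33676414636648 r105 [ 527.3 -413.3  105. ]
scene wood 6 [131.2 384.5] [ 516.  -412.6   50.9] 55.692326351399174 r105 [ 552.2 -433.3  105. ]
yel 130 [319.5 211.2] [689.9  -7.   58.8] ray [689.7  -5.7  59. ] ((319.177001953125, 211.23751831054688), (3.1116394996643066, 41.46259307861328), 76.50426483154297)
red 26 [298.1 237.4] [624.5  42.7  72.8] ray [624.7  43.6  73. ] ((297.97247314453125, 237.40829467773438), (2.29878306388855, 12.355958938598633), 73.3007583618164)
block 55.5592270082368 ((505.8834533691406, -316.39453125), (89.80326080322266, 179.5196990966797), 2.7033703327178955)
viewer 56.92150142953233 ((658.4070434570312, -14.6875), (307.6017761230469, 219.8247833251953), 14.131773948669434)
```

View pics/crop.png

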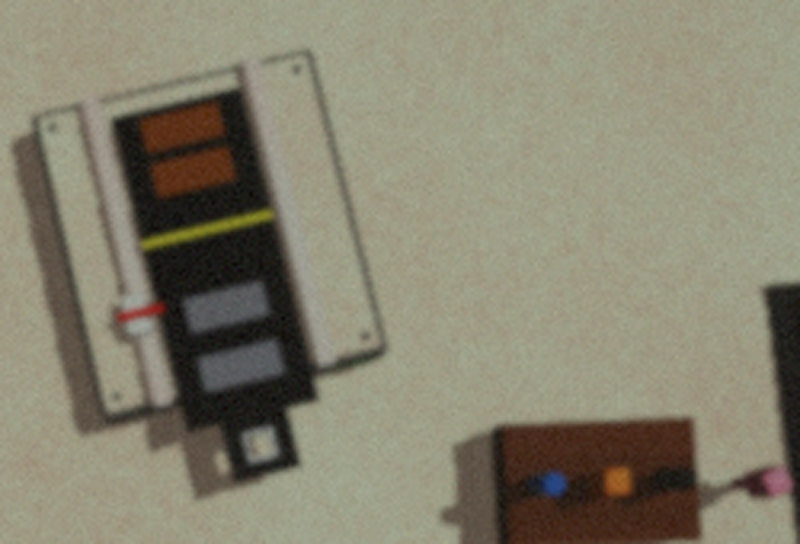

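The crop confirms the choice: the orange handle, at crop pixel (618,482), stands in the block between the blue and black pens, and the pink one is outside. The white slot frame is at crop pixel (260,443).

Run:
```python
from h import *
import pickle
np.set_printoptions(precision=2,suppress=True)
a,b=pickle.load(open('c.pkl','rb'))
def seg(c,roi,f):
    x0,y0,x1,y1=roi; m=np.zeros((480,640),bool); m[y0:y1,x0:x1]=f(c['frame'].astype(int)[y0:y1,x0:x1]); return m
for n,c,r in(('top',a,(436,282,458,300)),('scene',b,(155,300,185,345))):
    m=seg(c,r,lambda p:(p[...,0]>p[...,2]*2.3)&(p[...,0]>105)); P=pts(c)
    q=P[m]; t=q[(q[:,2]>101)&(q[:,2]<109)]
    v,u=np.argwhere(m).mean(0); print('key',n,m.sum(),u,v,ray(c,u,v,105),'top pts',len(t),t.mean(0))
    if n=='scene': print(cv2.minAreaRect(t[:,:2].astype(np.float32)))
P=pts(a)
Q=P[265:318,405:478];q=Q[(Q[...,2]>50)&(Q[...,2]<60)]; print('block',cv2.minAreaRect(q[:,:2].astype(np.float32)))
for n,c,r in(('top',a,(328,268,346,290)),('scene',b,(254,244,276,262))):
    m=seg(c,r,lambda p:p.min(-1)>85).astype(np.uint8); v,u=np.argwhere(m).mean(0)
    rect=cv2.minAreaRect(np.argwhere(m)[:,::-1].astype(np.float32)); print('slot',n,m.sum(),u,v,rect,ray(c,u,v,60),ray(c,*rect[0],60))
    print('\n'.join(''.join('#' if k else '.' for k in row) for row in m[r[1]:r[3],r[0]:r[2]]))
for n,c,r1,r2 in(('top',a,(290,190,350,230),(280,225,315,250)),('scene',b,(325,240,360,300),(315,228,340,250))):
    m=seg(c,r1,lambda p:(p[...,0]>p[...,2]*1.8)&(p[...,1]>p[...,0]*.75)&(p[...,0]>70))
    e=np.argwhere(m)[:,::-1]; w=np.array([ray(c,*x,59) for x in e]); l=cv2.fitLine(w[:,:2].astype(np.float32),2,0,.01,.01).ravel()
    s=(w[:,:2]-l[2:])@l[:2]; print('yellow',n,len(e),w.mean(0),'dir',np.degrees(np.arctan2(l[1],l[0])),'len',s.ptp() if hasattr(s,'ptp') else np.ptp(s))
    m=seg(c,r2,lambda p:(p[...,0]>p[...,1]*1.7)&(p[...,0]>p[...,2]*1.7)&(p[...,0]>70))
    e=np.argwhere(m)[:,::-1]; w=np.array([ray(c,*x,73) for x in e]); print('red',n,len(e),w.mean(0))
# viewer axis: slide long edges / viewer box
Q=P[150:275,260:380];q=Q[(Q[...,2]>44)&(Q[...,2]<56)]; r=cv2.minAreaRect(q[:,:2].astype(np.float32)); print('viewer',r)
```

```text
key top 0 nan nan [nan nan nan] top pts 0 [nan nan nan]
key scene 81 167.85185185185185 314.320987654321 [ 506.65 -298.12  105.  ] top pts 78 [ 505.48 -297.03  103.47]
((505.6269226074219, -297.1191101074219), (18.7586612701416, 16.66071891784668), 84.67332458496094)
block ((504.9767150878906, -297.1907653808594), (89.80326080322266, 141.06947326660156), 2.7033703327178955)
slot top 19 339.7368421052632 282.94736842105266 ((339.7058410644531, 283.32354736328125), (15.262602806091309, 3.9115214347839355), 57.528804779052734) [519.38 -54.68  60.  ] [518.5  -54.61  60.  ]
..................
..................
..................
..................
..................
..................
..................
..................
.........#........
.........##.......
........##........
.........#........
........###.......
.........##.......
..................
..................
..................
..................
..................
..................
...............###
.............#####
slot scene 55 263.6181818181818 249.34545454545454 ((264.5, 250.0), (12.0, 21.0), 90.0) [526.13 -39.46  60.  ] [528.8  -40.22  60.  ]
###..........#########
##.................###
##....................
#.....................
#.....###.............
.....##....##.#.......
.....#........##......
....##........##......
....#.........#.......
...##.........#.......
...##.......##........
......########........
...........##.........
......................
......................
......................
......................
......................
yellow top 101 [689.32  -3.82  59.  ] dir -75.8088 len 98.88912367592663
red top 34 [624.84  42.39  73.  ]
yellow scene 158 [690.22  -7.99  59.  ] dir -75.9202 len 97.16899287933035
red scene 25 [626.67  37.98  73.  ]
viewer ((675.344482421875, -10.325210571289062), (269.7695617675781, 219.3710174560547), 14.191032409667969)<stdin>:10: RuntimeWarning: Mean of empty slice.
  ret = um.true_divide(
```

Request:
{"name": "servo_tool", "arguments": {"motion": [[[0.71, 0.464, 0, 0, 0, 0.427, 0], [0.71, 0.464, 0, 0, 0, 0.427, 0], [0.71, 0.464, 0, 0, 0, 0.427, 0], [0.71, 0.464, 0, 0, 0, 0.427, 0], [0.71, 0.464, 0, 0, 0, 0.427, 0], [0.71, 0.464, 0, 0, 0, 0.427, 0], [0.71, 0.464, 0, 0, 0, 0.427, 0], [0.71, 0.464, 0, 0, 0, 0.427, 0], [0.71, 0.464, 0, 0, 0, 0.427, 0], [0.71, 0.464, 0, 0, 0, 0.427, 0]]], "newtons": 40}}

```text
clock: 1.1
eef_pos: [507.1, -294.9, 172.7]
eef_rot: [-3.141, -0.001, 1.625]
wrist_force: [0.1, -0.8, -0.3]
finger_gap: 94.3
finger_force: 0.0
```

Run:
```python
from h import *
import pickle
np.set_printoptions(precision=2,suppress=True)
a,b=pickle.load(open('c.pkl','rb'))
print(ray(a,336.3,278.4,60),ray(b,263.0,252.0,60))
w=cam('wrist'); save('w1.png',w['frame']); s=manip.read_state(); print(s['eef_pos'],s['eef_rot'])
P=pts(w); h=cv2.cvtColor(w['frame'],cv2.COLOR_RGB2HSV); print(w['cam_to_world'])
m=(cv2.inRange(h,(5,150,80),(16,255,255))>0); q=P[m]; t=q[(q[:,2]>100)&(q[:,2]<110)]; print(len(t), t.mean(0) if len(t) else 0, cv2.minAreaRect(t[:,:2].astype(np.float32)) if len(t) else 0)
```

```text
[529.95 -46.58  60.  ] [529.52 -46.79  60.  ]
[ 505.74 -296.2   172.79] [-3.14 -0.    1.62]
[[   1.      0.05    0.01  503.05]
 [   0.05   -0.96   -0.26 -219.52]
 [  -0.      0.26   -0.97  384.2 ]
 [   0.      0.      0.      1.  ]]
395 [ 503.19 -294.1   104.74] ((503.9010314941406, -295.3943786621094), (17.110214233398438, 18.105329513549805), 2.8603742122650146)
```

View pics/w1.png

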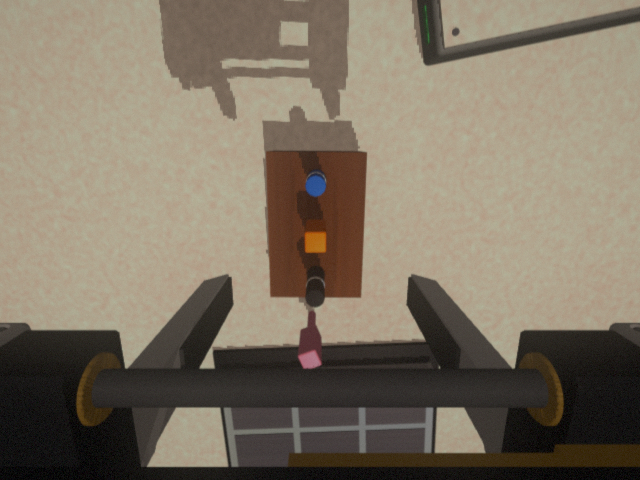

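The wrist view shows the orange handle at (316,242), centred between the blue pen (316,184) and the black pen (316,292). The pink key is at (310,358), well outside. Next: descend and grip.

Request:
{"name": "servo_tool", "arguments": {"motion": [[[-0.001, 0.001, -0.08, 0, 0, 0, 0], [-0.001, 0.001, -0.16, 0, 0, 0, 0], [-0.001, 0.001, -0.212, 0, 0, 0, 0], [-0.001, 0.001, -0.212, 0, 0, 0, 0], [-0.001, 0.001, -0.212, 0, 0, 0, 1], [-0.001, 0.001, -0.212, 0, 0, 0, 1], [-0.001, 0.001, -0.212, 0, 0, 0, 1], [-0.001, 0.001, -0.212, 0, 0, 0, 1], [-0.001, 0.001, -0.212, 0, 0, 0, 1], [-0.001, 0.001, -0.212, 0, 0, 0, 1]]], "newtons": 40}}

```text
clock: 2.15
eef_pos: [504.9, -296.6, 67.7]
eef_rot: [3.141, 0.0, 1.618]
wrist_force: [0.2, 0.0, -0.4]
finger_gap: 49.7
finger_force: 0.0
```

Request:
{"name": "servo_tool", "arguments": {"motion": [[[0, 0, 0, 0, 0, 0, 1], [0, 0, 0, 0, 0, 0, 1], [0, 0, 0, 0, 0, 0, 1], [0, 0, 0, 0, 0, 0, 1], [0, 0, 0, 0, 0, 0, 1], [0, 0, 0, 0, 0, 0, 1], [0, 0, 0, 0, 0, 0, 1]]]}}

```text
clock: 2.85
eef_pos: [504.8, -296.6, 67.4]
eef_rot: [-3.142, -0.0, 1.618]
wrist_force: [-1.7, -0.2, -0.8]
finger_gap: 17.5
finger_force: 40.0
```

Request:
{"name": "servo_tool", "arguments": {"motion": [[[0, 0, 0.04, 0, 0, 0, 1], [0, 0, 0.08, 0, 0, 0, 1], [0, 0, 0.12, 0, 0, 0, 1], [0, 0, 0.16, 0, 0, 0, 1], [0, 0, 0.2, 0, 0, 0, 1], [0, 0, 0.24, 0, 0, 0, 1], [0, 0, 0.24, 0, 0, 0, 1], [0, 0, 0.24, 0, 0, 0, 1], [0, 0, 0.24, 0, 0, 0, 1]]]}}

```text
clock: 3.75
eef_pos: [504.4, -296.3, 186.0]
eef_rot: [-3.14, -0.001, 1.618]
wrist_force: [-0.7, -0.3, -1.4]
finger_gap: 17.0
finger_force: 40.0
```

Request:
{"name": "servo_tool", "arguments": {"motion": [[[0.006, 0.06, 0, 0, 0, 0.008, 1], [0.013, 0.13, 0, 0, 0, 0.017, 1], [0.021, 0.21, 0, 0, 0, 0.027, 1], [0.029, 0.29, 0, 0, 0, 0.037, 1], [0.037, 0.37, 0, 0, 0, 0.047, 1], [0.045, 0.44, 0, 0, 0, 0.057, 1], [0.051, 0.49, 0, 0, 0, 0.064, 1], [0.051, 0.5, 0, 0, 0, 0.064, 1], [0.051, 0.5, 0, 0, 0, 0.064, 1], [0.051, 0.5, 0, 0, 0, 0.064, 1]]]}}

```text
clock: 4.75
eef_pos: [530.1, -47.5, 187.0]
eef_rot: [-3.141, -0.0, 1.818]
wrist_force: [-0.3, -0.7, -0.9]
finger_gap: 17.5
finger_force: 40.0
```

Run:
```python
from h import *
np.set_printoptions(precision=2,suppress=True)
s=manip.read_state(); print(s['eef_pos'],s['eef_rot'])
w=cam('wrist'); c=cam('scene'); import pickle; pickle.dump((w,c),open('c2.pkl','wb'))
W=cv2.resize(w['frame'],(400,300),interpolation=cv2.INTER_AREA)
C=cv2.resize(c['frame'][120:300,190:370],(400,400),interpolation=cv2.INTER_CUBIC)
W2=cv2.resize(w['frame'][140:380,220:420],(400,480))
o=np.zeros((480,800,3),np.uint8); o[:480,:400]=W2; o[:400,400:]=C; save('hov.png',o)
```

```text
[530.11 -47.47 186.98] [-3.14 -0.    1.82]
```

View pics/hov.png

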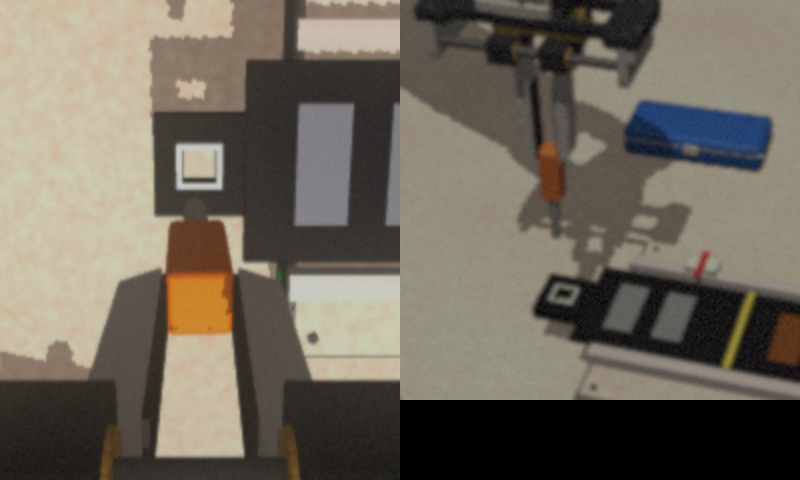

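The left half is the wrist view, with the key hanging straight, its shaft end at crop (196,210) and the slot frame at (199,166). The right half is the scene view, with the key above and the frame at (563,292). Now the relative offset from the wrist camera.

Run:
```python
from h import *
import pickle
np.set_printoptions(precision=1,suppress=True)
w,c=pickle.load(open('c2.pkl','rb')); P=pts(w)
h=cv2.cvtColor(w['frame'],cv2.COLOR_RGB2HSV)
g=w['frame'][208:240,303:336].min(-1)
m=(g>150).astype(np.uint8); 
cs,_=cv2.findContours(m,cv2.RETR_EXTERNAL,2); k=max(cs,key=cv2.contourArea); r=cv2.minAreaRect(k)
u,v=r[0][0]+303,r[0][1]+208; print(r,'slot',ray(w,u,v,60))
f=P[int(v)-14:int(v)+15,int(u)-14:int(u)+15]; print('frame z',np.percentile(f[...,2],[5,50,95]))
m=(cv2.inRange(h,(5,150,150),(20,255,255))>0); q=P[m]; q=q[q[:,2]>np.percentile(q[:,2],50)-3]
print('key top',len(q),q.mean(0),cv2.minAreaRect(q[:,:2].astype(np.float32)))
# shaft: points around z 125..175
q=P[215:255,305:335].reshape(-1,3); q=q[(q[:,2]>110)&(q[:,2]<178)]
print('shaft',len(q),q.mean(0),q.min(0),q.max(0))
P=pts(c); q=P[170:300,240:320].reshape(-1,3); q=q[(q[:,2]>115)&(q[:,2]<172)&(abs(q[:,0]-530)<25)&(abs(q[:,1]+47)<25)]
print('scene shaft',len(q),q.mean(0),q.min(0)); 
for lo in (120,130,140,150,160): s=q[(q[:,2]>lo)&(q[:,2]<lo+10)]; print(lo,len(s),s.mean(0) if len(s) else '')
```

```text
((16.0, 15.0), (22.0, 22.0), 90.0) slot [529.1 -45.4  60. ]
frame z [-0.5 60.  61.7]
key top 900 [529.2 -45.7 226. ] ((520.7363891601562, -14.523845672607422), (16.458478927612305, 82.8643798828125), 15.686162948608398)
shaft 133 [527.5 -42.8 149.5] [518.8 -46.2 131.5] [534.9 -36.5 177.8]
scene shaft 75 [531.  -49.9 148.3] [525.8 -54.1 128.7]
120 3 [530.3 -50.6 129.2]
130 21 [530.3 -49.2 135. ]
140 19 [530.9 -50.1 145.4]
150 16 [531.1 -50.  155.1]
160 15 [531.9 -50.3 165.7]
```

Request:
{"name": "servo_tool", "arguments": {"motion": [[[0, 0, -0.05, 0, 0, 0, 1], [0, 0, -0.09, 0, 0, 0, 1], [0, 0, -0.12, 0, 0, 0, 1], [0, 0, -0.135, 0, 0, 0, 1], [0, 0, -0.145, 0, 0, 0, 1], [0, 0, -0.155, 0, 0, 0, 1], [0, 0, -0.165, 0, 0, 0, 1], [0, 0, -0.165, 0, 0, 0, 1]]]}}

```text
clock: 5.65
eef_pos: [530.2, -46.6, 104.6]
eef_rot: [-3.141, -0.0, 1.819]
wrist_force: [-0.2, 0.2, 0.2]
finger_gap: 17.4
finger_force: 40.0
```

No contact force, with the tip at about 47 mm, already 13 mm inside the slot. I'll go deeper.

Request:
{"name": "servo_tool", "arguments": {"motion": [[[0, 0, -0.012, 0, 0, 0, 1], [0, 0, -0.024, 0, 0, 0, 1], [0, 0, -0.034, 0, 0, 0, 1], [0, 0, -0.034, 0, 0, 0, 1], [0, 0, -0.034, 0, 0, 0, 1]]]}}

```text
clock: 6.15
eef_pos: [530.3, -46.5, 87.9]
eef_rot: [-3.141, -0.0, 1.819]
wrist_force: [0.2, -0.3, -0.0]
finger_gap: 17.3
finger_force: 40.0
```

Run:
```python
from h import *
s=manip.read_state(); print(s['eef_pos'],s['wrist_force'])
w=cam('wrist'); c=cam('scene')
o=np.zeros((480,800,3),np.uint8); o[:,:400]=cv2.resize(w['frame'][140:380,220:420],(400,480)); o[:400,400:]=cv2.resize(c['frame'][150:300,220:370],(400,400),interpolation=cv2.INTER_CUBIC); save('ins.png',o)
```

```text
[530.31428864 -46.53698178  87.90893068] [ 0.19782327 -0.28459591 -0.04387496]
```

View pics/ins.png

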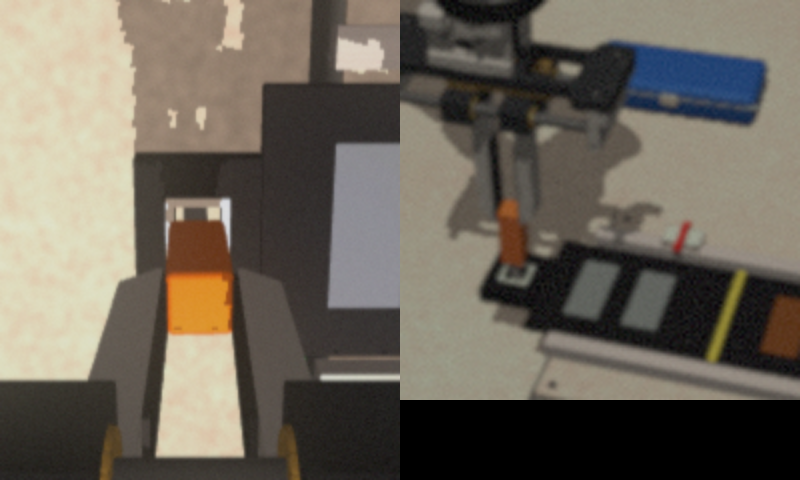

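The shaft is through the slot: the wrist view shows the frame around it at (200,210), and the scene view shows the handle just above the frame at (515,270). The line-to-mark distance is about 51 mm along the travel. I'll pull most of it, then measure again.

Request:
{"name": "servo_tool", "arguments": {"motion": [[[-0.006, -0.0015, 0, 0, 0, 0, 1], [-0.015, -0.0038, 0, 0, 0, 0, 1], [-0.026, -0.0066, 0, 0, 0, 0, 1], [-0.038, -0.0096, 0, 0, 0, 0, 1], [-0.05, -0.0126, 0, 0, 0, 0, 1], [-0.062, -0.0157, 0, 0, 0, 0, 1], [-0.073, -0.0185, 0, 0, 0, 0, 1], [-0.081, -0.0205, 0, 0, 0, 0, 1], [-0.086, -0.0217, 0, 0, 0, 0, 1], [-0.086, -0.0217, 0, 0, 0, 0, 1]]]}}

```text
clock: 7.25
eef_pos: [487.2, -57.5, 88.1]
eef_rot: [3.141, 0.0, 1.819]
wrist_force: [2.8, 0.5, 1.6]
finger_gap: 17.2
finger_force: 39.9
```

```bash
cat > gap.py <<'E'
from h import *
np.set_printoptions(precision=1,suppress=True)
U=np.array([np.cos(.2475),np.sin(.2475)])
s=manip.read_state(); print(s['eef_pos'],s['eef_rot'],s['wrist_force'],s['finger_force'])
for n,r1,r2 in(('top',(290,170,360,270),(280,225,315,250)),('scene',(280,225,370,305),(315,228,340,250))):
    c=cam(n)
    def w(r,f,z):
        x0,y0,x1,y1=r; m=f(c['frame'].astype(int)[y0:y1,x0:x1]); e=np.argwhere(m)[:,::-1]+[x0,y0]
        return np.array([ray(c,*p,z) for p in e])[:,:2]
    y=w(r1,lambda p:(p[...,0]>p[...,2]*1.8)&(p[...,1]>p[...,0]*.75)&(p[...,0]>60),59)
    r=w(r2,lambda p:(p[...,0]>p[...,1]*1.7)&(p[...,0]>p[...,2]*1.7)&(p[...,0]>70),73)
    print(n,len(y),len(r),'yellow',y.mean(0),'red',r.mean(0),'gap along travel',(y@U).mean()-(r@U).mean(), np.std(y@U))
    o=cv2.resize(c['frame'][190:290,250:350] if n=='top' else c['frame'][200:300,240:340],(400,400),interpolation=cv2.INTER_CUBIC)
    L=o if n=='top' else np.hstack([L,o])
import sys; save(sys.argv[1],L)
E
python3 gap.py g1.png
```

```text
[487.2 -57.5  88.1] [3.1 0.  1.8] [2.8 0.5 1.6] 39.941407442092896
top 141 35 yellow [650.1 -15.1] red [625.1  41.6] gap along travel 10.348709573974588 2.2991475186424997
scene 185 27 yellow [650.9 -17.6] red [626.4  38.2] gap along travel 10.011517083375907 3.101101345379531
```

Request:
{"name": "servo_tool", "arguments": {"motion": [[[-0.004, -0.001, 0, 0, 0, 0, 1], [-0.009, -0.0023, 0, 0, 0, 0, 1], [-0.014, -0.0035, 0, 0, 0, 0, 1], [-0.018, -0.0045, 0, 0, 0, 0, 1], [-0.0194, -0.0049, 0, 0, 0, 0, 1], [-0.0194, -0.0049, 0, 0, 0, 0, 1], [-0.0194, -0.0049, 0, 0, 0, 0, 1], [-0.0194, -0.0049, 0, 0, 0, 0, 1]]]}}

```text
clock: 8.15
eef_pos: [477.5, -59.8, 87.9]
eef_rot: [-3.141, -0.0, 1.819]
wrist_force: [2.4, 1.1, 1.1]
finger_gap: 17.0
finger_force: 39.9
```

```bash
python3 gap.py g2.png
```

```text
[477.5 -59.8  87.9] [-3.1 -0.   1.8] [2.4 1.1 1.1] 39.94548261165619
top 134 37 yellow [641.3 -21.2] red [625.   40.9] gap along travel 0.5900901379540073 2.3179791998337063
scene 183 27 yellow [641.2 -19.7] red [626.4  38.2] gap along travel 0.12926120328529578 3.071451863263243
```

View pics/g2.png

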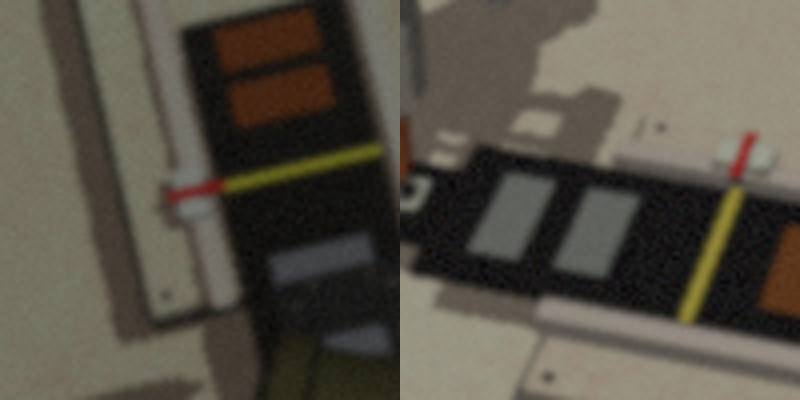

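Both views show the yellow line continuing the red bar: they meet at (222,186) in the top crop and (737,187) in the scene crop. The gap is under 1 mm, the slide is at rest and the key is gripped, so I'm handing in.

```bash
python3 -c "
from cell import manip
print(manip.sign_off())"
```

```text
the job is handed in; nothing more can be done
None
```

The job is handed in: at my last measurement the key held the slide with the yellow line within 1 mm of the red index and a 40 N grip, though the sign-off returned no verdict.

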